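# Date-label a tin with the two-stage label press

## Task

Label the tin that stands under the label press: switch the press on by pushing down the raised, green-marked end of its rocker switch until it snaps over, then push the orange button down to its halfway stop only and pause there for about two seconds, until the pointer on the dial is well into the green, and then push it fully down for a moment to apply the label and let it come up again. Leave the tin in its place, the press switched on, and the mug, the glass and the lemon alone.

Things in the scene. Friction and masses are not known exactly. Their poses are not given: they have to be found in the camera images.
- press: the label press, fixed to the worktop: white base 30 mm high, steel post at its rear, on the post a grey head that overhangs the tin and carries the orange button. Origin on the worktop right under the button's vertical axis; x points to the rear of the press, y to its left, z up. The base runs from x = -65 to 110 and y = -180 to 65 mm
- post_top (a point): top of the steel post (r 14 mm), at x = 85, y = 0, z = 165 mm of the press. The grey head (x = -40 to 108, y = -39 to 39 mm, a small round dial on its front face) is clamped on it at a height that differs each time and is not reported: its top lies 120 to 150 mm above the worktop
- half (a joint): first travel of the orange button (round cap, 20 mm radius, its top 30 mm above the head's top when up, so 150 to 180 mm above the worktop: find it by touch; in a black collar 10 mm high, 29 mm radius). In m, straight down: 0 = up, 0.006 = at the halfway stop. Light spring: 1.5 N to start it, 3 N at the halfway stop
- deep (a joint): second travel of the orange button, m, added to the first: 0 = none, 0.006 = fully down. It starts only when pressed with about 9 N at the halfway stop, and takes 11 N at the bottom, where it stops hard; both springs push the cap up again when it is let go
- ready (a joint): black pointer of the small dial on the head's front face, rad over the dial: 0 to 0.6 red, 0.6 to 1.2 green. The dial's white disc (31 mm) turns at once with the button's first travel; the pointer creeps after it: with the button held at its halfway stop or beyond it comes to 0.6 in about 0.8 s, to 1.0 in about 2 s, and goes back as slowly after release
- rocker (a joint): rocker switch of the press, rad: 0 = off (green-marked front end raised by 0.2 rad), 0.2 = centre, 0.4 = on (front end low). A spring holds it at either end: it takes 2 to 3 N on the pad point to start it, less towards the centre, and past the centre it snaps over by itself; then it stops hard
- rocker_pad (a point): where to push the rocker: on top of its front arm, at the green mark, 25 mm in front of its pivot; moves with it, about 10 mm down from off to on. The rocker is a black paddle 70 mm long (along the press's x), 34 mm wide, pivot at x = 20, y = -130, z = 46 mm of the press; the pad point is at z = 56 mm when off. Two cheeks beside the pivot rise to 48 mm
- tin: a flat round tin, 86 mm across, 40 mm high, loose, standing on the rubber plate under the head; origin at the centre of its underside, z up
- tin_place (a point): centre of the rubber plate where the tin stands, 33 mm above the worktop
- mug: white mug, 84 x 115 x 89 mm, loose bystander to the right of the press; origin at the centre of its underside
- glass: drinking glass, 81 mm across, 91 mm high, loose bystander to the left of the press; origin at the centre of its underside
- lemon: lemon, 72 x 57 x 58 mm, loose bystander to the left of the press; origin at its underside
Things that resemble listed ones, but are neither listed nor needed, are in the scene too. Leave any purple look-alike of the tin alone.

How it is judged:
By the outcome, as a careful person would: the job done as asked, in the order asked, and still so for the second after the job is handed in, with the robot touching nothing.
It also fails if it takes over 45 s, if anything falls off the work surface, if the arm or the gripper's body presses on something with over 40 N, if the wrist force passes 120 N, or if a joint passes its speed limit or range.

## Robot

A 6-joint arm with a two-finger parallel gripper is mounted at the origin on a cart in front of the work surface, level with it; the furniture and walls round the work are solid. World frame = base frame: x ahead of the robot, y to its left, z up, the work surface at z = 0. Lengths are in m, angles in rad, forces in N, time in s.
With the tool pointing down it reaches from about 0.325 to 0.9 m from the base axis. Payload 3.5 kg.
Tool frame: the origin (TCP) lies between the finger pads; the fingertips stand 17 mm ahead of it and the grasp point (between the pads) lies 2 mm behind it (env.tip_reach is the z of the fingertips in the tool frame, in m); z points along the fingers, y is the line along which they close (so a half turn about z gives the same grasp; the last joint's range is limited). The gripper opens to 85 mm and grips with 20 to 120 N. Pads are 22 mm wide; open, the fingers measure 114 mm over their backs; the gripper's body (76 mm by 85 mm) begins 54 mm behind the grasp point. The pads swing forward as they close: fully open they stand 13 mm farther back than shut.
Start: joints at [-1.383, 0.276, -0.026, 1.268, 0, 1.467], TCP at [0.179, -0.599, 0.248] pointing down, gripper open.
Joint ranges: [-3.12, 3.12], [-0.85, 1.88], [-1.08, 1.24], [-1.95, 2.15], [-1.57, 1.53], [-3.14, 3.14]. Speed limits (rad/s): [2.57, 2.57, 3.14, 3.14, 3.14, 3.14].

## Interface

Orientations are given as a rotation vector (axis times angle).
In Python, from workcell import monitor, capture, camera_model, env, look_for, place_of gives the robot as it stands.
- The arm moves only by the tool drive_tool, never from a script. Its argument "increments" is a list of rows, each a list of 7 numbers: the opening, from -1 (shut) to 1 (fully open), then the shift along the tool's x, y, z in units of 50 mm (1.0 is 50 mm), then the turn, a rotation vector about the tool's x, y, z in units of 8 degrees (1.0 is 8 degrees). In form: [[fingers, dx, dy, dz, wx, wy, wz], ...]. A call has 1 to 5 rows; each row shifts and turns the commanded pose from where the row before left it, along the tool's axes as they then stand; what a row does not reach is not made up. A row lasts 1/10 s, in which the tool goes at most 50 mm and 8.59 degrees, less where a joint would pass 70% of its speed; a pose out of reach is approached as far as the arm can. A call is refused whole if a number of a shift passes 1 or a number of a turn 1, either way. A call with a gripper value outside its range is refused whole. The fingers move at their own pace and stop on an object; "newtons" is the grip in N (left out, the last holds). Time passes only in rows, so rows that do not move let the fingers close. It gives the time, the measured TCP pose, the force, the opening and the grip force at its end, in the units of the state.
- monitor.read_state(): the state, without advancing time (a new reading comes with each control period).
- capture(name): name is "scene" or "side" or "wrist"; returns (picture, depth): 400x640x3 uint8, red, green, blue; 400x640 float32, m along the optical axis (not along the pixel's ray), 0 where there is no reading.
- camera_model(name): a dict with "K" (3x3 intrinsics, pixels), "R" (3x3) and "t" (3): a world point X has camera coordinates R X + t. Camera axes: x right, y down, z forward; pixel columns grow to the right and rows downward; lengths in m; the calibration is good to about 2 mm. The wrist camera is an equidistant fisheye: a pixel r from the principal point sees the ray r / f radians off the axis. A picture is of the moment at which its call begins: read the wrist's pose just before it. camera_model takes no time and is no camera call; for the wrist camera it gives the pose at the moment of the call.
- env.job_done(): hands the job in; it is judged then, once.
Trained networks look in the newest picture that a camera, given by its name, has taken for a name from the list of things; names that differ only in an ending like _2 or _b are one class to them, and where a whole thing is asked for, a point or a joint stands for the part that bears it (a point fixed in the world has none). Each returns a list of dicts, best first, with "confidence" (0 to 1); they miss things now and then, are a little off and sometimes report something else, mostly with a low value. They report only what shows in the picture. A call takes as long as a camera call. They do not tell look-alikes from the thing itself.
- look_for(name, camera): "location" ([x, y, z] in m, in world coordinates, good to about 4 mm: the middle of the surface that is visible of it).
- place_of(name, camera): "location" ([x, y, z] in m, in world coordinates, good to about 4 mm: a listed point, or the origin of a listed thing).
The state is a dict: "clock": time; "q": joint angles; "qd": joint speeds; "effort": joint torques, N m; "tcp_pos": TCP position; "tool_rot": TCP orientation; "contact_force": force on the tool from outside, world axes, zero at the start; "ft_torque": the same for the moment, N m; "opening": opening from 0.0 (shut) to 1.0 (fully open); "grip_force": force on a finger pad.
Only numpy, scipy, OpenCV 4.12 (cv2) and the standard library are available. Lean on these libraries where they do the work, as an engineer would, in place of code of your own. Each camera call takes 0.05 s, during which the arm holds its last target. There are 200 camera calls.

## Working session

There is one attempt and no reset: what is moved stays moved. The work goes in short steps, Python scripts to look and compute and a tool call to move; the robot and the scene stay as the last step left them, time stands still between calls to the robot, and variables do not carry over. Pictures are saved under pics/ and viewed, at most 10 in all, crops included, and the job is handed in when it is done.

Besides the shell and the picture viewer there is one more tool, called after "Call:" as name([rows], argument=value, ...), one row to a line, values as JSON. drive_tool: Moves the arm, as the interface text tells. Its arguments: {"type":"object","properties":{"increments":{"type":"array"},"newtons":{"type":"number"}},"required":["increments"]}

```bash
mkdir -p pics
cat > a.py <<'E'
from workcell import monitor, capture, camera_model, env, look_for, place_of
import cv2, numpy as np
for c in ("scene","side"):
    p,d=capture(c); cv2.imwrite(f"pics/{c}1.png",p[:,:,::-1]); np.save(f"{c}_d.npy",d)
    for n in ("press","rocker_pad","post_top","tin","tin_place","rocker","half","mug","glass"):
        f=place_of if n not in("rocker","half") else look_for
        print(c,n,[(np.round(r["location"],3).tolist(),round(r["confidence"],2)) for r in f(n,c)[:2]])
s=monitor.read_state();print(s, env.tip_reach)
E
python3 a.py
```

```text
scene press [([0.469, 0.102, 0.0], 0.79), ([0.552, 0.081, 0.16], 0.23)]
scene rocker_pad [([0.431, -0.014, 0.054], 0.77)]
scene post_top [([0.555, 0.08, 0.161], 0.74)]
scene tin [([0.389, 0.274, -0.004], 0.96), ([0.475, 0.104, 0.033], 0.82)]
scene tin_place [([0.474, 0.107, 0.034], 0.87), ([0.472, 0.1, -0.002], 0.61)]
scene rocker [([0.45, -0.012, 0.048], 0.8)]
scene half [([0.466, 0.116, 0.176], 0.66)]
scene mug [([0.447, -0.178, -0.002], 0.97)]
scene glass [([0.51, 0.272, -0.002], 0.87)]
side press [([0.473, 0.109, 0.003], 0.96)]
side rocker_pad [([0.429, -0.017, 0.055], 0.63)]
side post_top [([0.555, 0.083, 0.166], 0.72)]
side tin [([0.385, 0.274, 0.003], 0.86), ([0.472, 0.109, 0.036], 0.75)]
side tin_place [([0.475, 0.107, 0.032], 0.7)]
side rocker [([0.443, -0.009, 0.049], 0.46)]
side half [([0.468, 0.116, 0.177], 0.49)]
side mug [([0.448, -0.182, -0.002], 0.58)]
side glass [([0.511, 0.273, 0.0], 0.85)]
{'clock': 1.0, 'q': array([-1.38340477e+00,  2.76409752e-01, -2.64137235e-02,  1.26801519e+00,
       -1.56267014e-05,  1.46735113e+00]), 'qd': array([-4.19381929e-04, -2.02260063e-05, -2.93121905e-04,  8.13894919e-04,
        9.09605455e-04,  2.53926089e-03]), 'effort': array([-1.90577193e-04, -4.45505691e+01,  2.95570940e+01,  8.81038377e-04,
        2.50873636e-04,  1.04519636e-06]), 'tcp_pos': array([ 0.1791776 , -0.59874965,  0.24830075]), 'tool_rot': array([-3.10839309e+00, -4.55230850e-01,  2.73152113e-05]), 'contact_force': array([ 0.44050862, -0.43010102, -0.79827392]), 'ft_torque': array([0.01392131, 0.03462586, 0.00182378]), 'grip_force': 0.0, 'opening': 1.0000994698074333} 0.017
```

View pics/scene1.png

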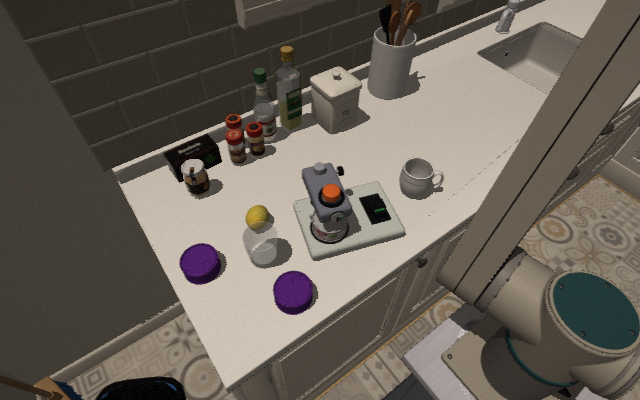

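View pics/side1.png

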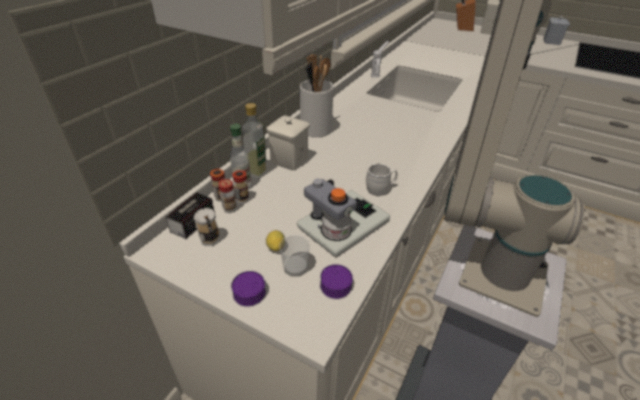

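Scene: the press is at (335,210) with its orange button at (332,193) and the rocker at (375,208); the mug is at (417,178), the glass at (262,245), the lemon at (257,217). Tin candidates are the one under the head at (328,228) and two purple look-alikes at (200,263) and (294,292). The one on the rubber plate under the head is meant. I'll measure the button and rocker from depth.

```bash
cat > b.py <<'E'
from workcell import camera_model
import cv2, numpy as np
for c in ("scene","side"):
    p=cv2.imread(f"pics/{c}1.png"); d=np.load(f"{c}_d.npy"); m=camera_model(c); K,R,t=m["K"],m["R"],np.array(m["t"])
    h=cv2.cvtColor(p,cv2.COLOR_BGR2HSV)
    v,u=np.mgrid[:400,:640]; P=(np.stack([(u-K[0,2])/K[0,0],(v-K[1,2])/K[1,1],np.ones_like(u)],-1)*d[...,None]-t)@R
    box=(abs(P[...,0]-.47)<.12)&(abs(P[...,1]-.06)<.15)&(P[...,2]>.03)&(d>0)
    for n,lo,hi in(("orange",(3,150,120),(18,255,255)),("green",(45,90,40),(85,255,255))):
        k=box&(cv2.inRange(h,lo,hi)>0); q=P[k]
        if len(q): print(c,n,len(q),q.mean(0).round(3),np.percentile(q,[5,50,95],axis=0).round(3).tolist())
        if n=="orange":
            top=q[q[:,2]>np.percentile(q[:,2],40)]; print(" top",top.mean(0).round(4))
p=cv2.imread("pics/scene1.png")[150:265,280:450]; cv2.imwrite("pics/crop.png",cv2.resize(p,None,fx=4,fy=4,interpolation=cv2.INTER_CUBIC))
E
python3 b.py
```

```text
scene orange 192 [0.47  0.111 0.175] [[0.456, 0.095, 0.173], [0.47, 0.112, 0.176], [0.486, 0.126, 0.178]]
 top [0.4711 0.1102 0.1765]
scene green 36 [0.431 0.036 0.063] [[0.425, -0.025, 0.053], [0.431, -0.006, 0.056], [0.436, 0.131, 0.124]]
side orange 116 [0.472 0.118 0.174] [[0.458, 0.101, 0.165], [0.472, 0.118, 0.175], [0.487, 0.129, 0.178]]
 top [0.4732 0.1136 0.1764]
side green 20 [ 0.433 -0.011  0.055] [[0.427, -0.023, 0.051], [0.432, -0.012, 0.055], [0.441, -0.002, 0.058]]
```

View pics/crop.png

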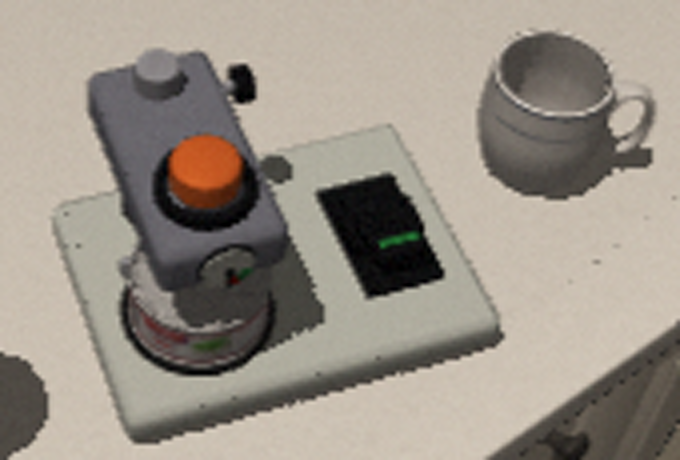

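Both reports agree with the crop. The orange button's top is at about (0.472, 0.111, 0.177) and the green mark at about (0.431, -0.013, 0.056). The press yaw is about -17°, and the tin stands under the head. I'll move above the rocker pad with the fingers shut.

Call:
drive_tool([
  [-1,0.55,-0.65,0,0,0,0],
  [-1,0.55,-0.65,0,0,0,0],
  [-1,0.55,-0.65,0,0,0,0],
  [-1,0.55,-0.65,0,0,0,0],
  [-1,0.55,-0.65,0,0,0,0],
], newtons=20)

```text
clock: 1.5
tcp_pos: [0.2647, -0.4022, 0.2484]
tool_rot: [3.108, 0.454, 0.001]
contact_force: [0.7, -0.2, 1.1]
opening: 0.145
grip_force: 0.0
```

Call:
drive_tool([
  [-1,0.55,-0.65,0,0,0,0],
  [-1,0.55,-0.65,0,0,0,0],
  [-1,0.55,-0.65,0,0,0,0],
  [-1,0.55,-0.65,0,0,0,0],
  [-1,0.55,-0.65,0,0,0,0],
])

```text
clock: 2.0
tcp_pos: [0.3499, -0.207, 0.2486]
tool_rot: [3.108, 0.454, 0.001]
contact_force: [1.5, 0.9, 0.5]
opening: 0.001
grip_force: 0.0
```

Call:
drive_tool([
  [-1,0.55,-0.65,0,0,0,0],
  [-1,0.55,-0.65,0,0,0,0],
  [-1,0.55,-0.65,0,0,0,0],
  [-1,0.55,-0.65,0,0,0,0],
  [-1,0.55,-0.65,0,0,0,0],
])

```text
clock: 2.5
tcp_pos: [0.4351, -0.0117, 0.2487]
tool_rot: [3.108, 0.455, 0.002]
contact_force: [1.0, -0.2, 0.4]
opening: -0.003
grip_force: 0.0
```

Call:
drive_tool([
  [-1,-0.08,0,0.6,0,0,0],
  [-1,0,0,0.7,0,0,0],
  [-1,0,0,0.7,0,0,0],
  [-1,0,0,0.7,0,0,0],
  [-1,0,0,0.5,0,0,0],
])

```text
clock: 3.0
tcp_pos: [0.4296, -0.0143, 0.0864]
tool_rot: [-3.108, -0.456, 0.003]
contact_force: [0.3, -0.2, 1.2]
opening: -0.0
grip_force: 0.0
```

Call:
drive_tool([
  [-1,0,0,0.05,0,0,0],
  [-1,0,0,0.06,0,0,0],
  [-1,0,0,0.06,0,0,0],
  [-1,0,0,0.06,0,0,0],
])

```text
clock: 3.4
tcp_pos: [0.4324, -0.0149, 0.0782]
tool_rot: [3.107, 0.455, 0.005]
contact_force: [-0.3, 0.6, 0.8]
opening: 0.001
grip_force: 0.0
```

Call:
drive_tool([
  [-1,0,0,0.06,0,0,0],
  [-1,0,0,0.06,0,0,0],
])

```text
clock: 3.6
tcp_pos: [0.4314, -0.0147, 0.0715]
tool_rot: [3.108, 0.455, 0.002]
contact_force: [-1.7, 0.7, 4.3]
opening: 0.0
grip_force: 1.4
```

Call:
drive_tool([
  [-1,0,0,0.06,0,0,0],
  [-1,0,0,0.06,0,0,0],
])

```text
clock: 3.8
tcp_pos: [0.4307, -0.0146, 0.0647]
tool_rot: [3.108, 0.455, 0.0]
contact_force: [-0.8, 0.0, 0.6]
opening: 0.001
grip_force: 0.4
```

Call:
drive_tool([
  [-1,0,0,0.06,0,0,0],
  [-1,0,0,0,0,0,0],
])

```text
clock: 4.0
tcp_pos: [0.4309, -0.0147, 0.0633]
tool_rot: [3.108, 0.455, -0.001]
contact_force: [-6.0, 0.1, 17.4]
opening: -0.002
grip_force: 9.0
```

It snapped over (4 N, then 0.6 N, then the hard stop). I'll lift and move over to the button.

Call:
drive_tool([
  [-1,0,0,-0.2,0,0,0],
  [-1,0,0,-0.7,0,0,0],
  [-1,0,0,-0.9,0,0,0],
  [-1,0,0,-0.9,0,0,0],
  [-1,0,0,-0.9,0,0,0],
])

```text
clock: 4.5
tcp_pos: [0.4304, -0.0146, 0.2434]
tool_rot: [3.108, 0.455, 0.0]
contact_force: [1.7, 0.1, 0.4]
opening: 0.003
grip_force: 0.0
```

Call:
drive_tool([
  [-1,0.3,-0.44,0,0,0,0],
  [-1,0.4,-0.58,0,0,0,0],
  [-1,0.4,-0.58,0,0,0,0],
  [-1,0.4,-0.57,0,0,0,0],
  [-1,0,0,0,0,0,0],
])

```text
clock: 5.0
tcp_pos: [0.4727, 0.1137, 0.2418]
tool_rot: [-3.106, -0.462, -0.002]
contact_force: [0.1, -0.1, -0.5]
opening: -0.001
grip_force: 0.0
```

```bash
cat > c.py <<'E'
from workcell import monitor, capture
import cv2, numpy as np
o=[]
for c,(a,b,e,f) in {"scene":(150,265,280,450),"side":(170,255,285,410)}.items():
    p,_=capture(c); o.append(cv2.resize(p[a:b,e:f,::-1],(390,290),interpolation=cv2.INTER_CUBIC))
cv2.imwrite("pics/c2.png",np.hstack(o)); s=monitor.read_state(); print(s["clock"],s["tcp_pos"],s["contact_force"])
E
python3 c.py
```

```text
5.1 [0.47140594 0.11125715 0.24145312] [ 0.00076865 -0.34576231 -0.34592817]
```

View pics/c2.png

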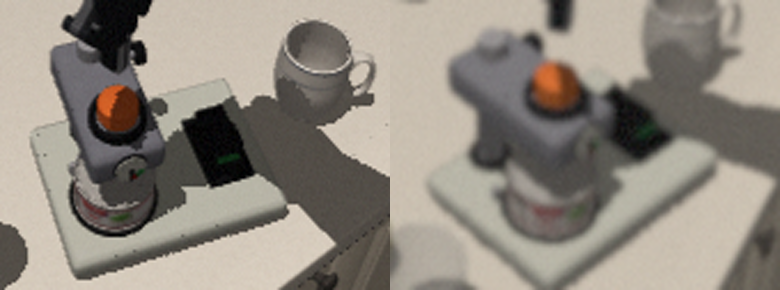

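The rocker's green end now lies low, at (228,160) in the left half, and the tin is unmoved. Next is lowering to the button and finding it by touch.

Call:
drive_tool([
  [-1,0,0,0.3,0,0,0],
  [-1,0,0,0.3,0,0,0],
  [-1,0,0,0.16,0,0,0],
  [-1,0,0,0,0,0,0],
])

```text
clock: 5.5
tcp_pos: [0.4701, 0.1099, 0.2024]
tool_rot: [3.109, 0.453, -0.005]
contact_force: [-0.6, 0.1, -0.0]
opening: 0.001
grip_force: 0.0
```

Call:
drive_tool([
  [-1,0,0,0.03,0,0,0],
  [-1,0,0,0,0,0,0],
])

```text
clock: 5.7
tcp_pos: [0.4719, 0.1106, 0.2029]
tool_rot: [3.108, 0.454, 0.002]
contact_force: [0.2, 1.2, 0.4]
opening: 0.001
grip_force: 0.0
```

Call:
drive_tool([
  [-1,0,0,0.03,0,0,0],
  [-1,0,0,0,0,0,0],
])

```text
clock: 5.9
tcp_pos: [0.4717, 0.1108, 0.2011]
tool_rot: [3.108, 0.455, 0.001]
contact_force: [-0.9, -0.1, -0.6]
opening: 0.003
grip_force: 0.0
```

Call:
drive_tool([
  [-1,0,0,0.03,0,0,0],
  [-1,0,0,0,0,0,0],
])

```text
clock: 6.1
tcp_pos: [0.4715, 0.1109, 0.1993]
tool_rot: [3.108, 0.455, -0.0]
contact_force: [-0.1, 0.1, -0.2]
opening: 0.001
grip_force: 0.0
```

Call:
drive_tool([
  [-1,0,0,0.04,0,0,0],
  [-1,0,0,0,0,0,0],
])

```text
clock: 6.3
tcp_pos: [0.4713, 0.1109, 0.197]
tool_rot: [-3.108, -0.455, 0.001]
contact_force: [0.2, 0.2, -0.3]
opening: 0.001
grip_force: 0.0
```

Call:
drive_tool([
  [-1,0,0,0.04,0,0,0],
  [-1,0,0,0,0,0,0],
])

```text
clock: 6.5
tcp_pos: [0.4713, 0.1108, 0.195]
tool_rot: [-3.108, -0.455, 0.001]
contact_force: [-0.1, -0.6, -1.0]
opening: -0.002
grip_force: 0.0
```

Call:
drive_tool([
  [-1,0,0,0.03,0,0,0],
  [-1,0,0,0,0,0,0],
])

```text
clock: 6.7
tcp_pos: [0.4715, 0.1109, 0.1938]
tool_rot: [-3.108, -0.455, -0.0]
contact_force: [-0.8, 0.3, 1.5]
opening: 0.003
grip_force: 0.6
```

Call:
drive_tool([
  [-1,0,0,0.04,0,0,0],
  [-1,0,0,0.02,0,0,0],
  [-1,0,0,0,0,0,0],
])

```text
clock: 7.0
tcp_pos: [0.4716, 0.1108, 0.1908]
tool_rot: [3.108, 0.455, 0.0]
contact_force: [-1.0, 0.2, 3.1]
opening: 0.001
grip_force: 1.0
```

Call:
drive_tool([
  [-1,0,0,0.02,0,0,0],
  [-1,0,0,0,0,0,0],
])

```text
clock: 7.2
tcp_pos: [0.4716, 0.1109, 0.1899]
tool_rot: [-3.108, -0.455, -0.0]
contact_force: [-1.7, -0.3, 2.0]
opening: 0.003
grip_force: 1.1
```

Call:
drive_tool([
  [-1,0,0,0.02,0,0,0],
  [-1,0,0,0,0,0,0],
])

```text
clock: 7.4
tcp_pos: [0.4716, 0.1109, 0.1888]
tool_rot: [3.108, 0.455, 0.0]
contact_force: [-0.1, 0.7, 3.7]
opening: -0.002
grip_force: 1.3
```

Call:
drive_tool([
  [-1,0,0,0.01,0,0,0],
  [-1,0,0,0,0,0,0],
])

```text
clock: 7.6
tcp_pos: [0.4716, 0.1109, 0.1886]
tool_rot: [3.108, 0.455, 0.0]
contact_force: [-1.5, 0.3, 4.3]
opening: -0.004
grip_force: 2.1
```

Call:
drive_tool([
  [-1,0,0,0.006,0,0,0],
  [-1,0,0,0,0,0,0],
  [-1,0,0,0,0,0,0],
  [-1,0,0,0,0,0,0],
  [-1,0,0,0,0,0,0],
])

```text
clock: 8.1
tcp_pos: [0.4717, 0.1109, 0.1886]
tool_rot: [3.108, 0.455, 0.001]
contact_force: [-2.1, -0.4, 6.4]
opening: 0.005
grip_force: 3.0
```

Call:
drive_tool([
  [-1,0,0,0,0,0,0],
  [-1,0,0,0,0,0,0],
  [-1,0,0,0,0,0,0],
  [-1,0,0,0,0,0,0],
  [-1,0,0,0,0,0,0],
])

```text
clock: 8.6
tcp_pos: [0.4717, 0.1108, 0.1886]
tool_rot: [3.108, 0.455, 0.001]
contact_force: [-1.2, -1.1, 6.2]
opening: -0.0
grip_force: 3.0
```

Call:
drive_tool([
  [-1,0,0,0,0,0,0],
  [-1,0,0,0,0,0,0],
  [-1,0,0,0,0,0,0],
  [-1,0,0,0,0,0,0],
  [-1,0,0,0,0,0,0],
])

```text
clock: 9.1
tcp_pos: [0.4717, 0.1108, 0.1886]
tool_rot: [3.108, 0.455, 0.001]
contact_force: [-1.6, -0.5, 6.7]
opening: 0.002
grip_force: 3.0
```

```bash
sed -i 's/c2.png/c3.png/; s/(150,265,280,450)/(200,235,315,362)/' c.py; python3 c.py
```

```text
9.2 [0.47169198 0.11085088 0.18857739] [-2.46738429 -0.63773414  5.59008741]
```

View pics/c3.png

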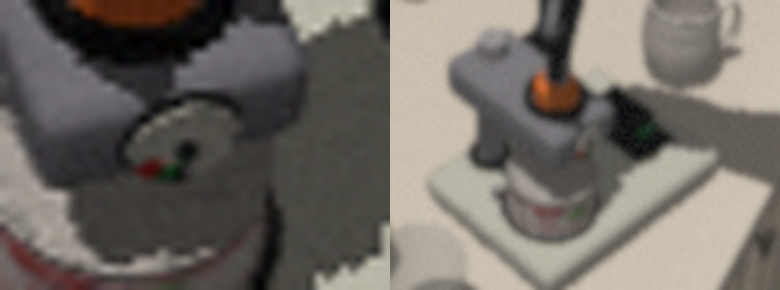

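The cap rests on the stop at a steady 6 N or so, and the dial (180,140 in the left half) has turned with the pointer near green. I'll hold half a second longer, then press fully and release.

Call:
drive_tool([
  [-1,0,0,0,0,0,0],
  [-1,0,0,0,0,0,0],
  [-1,0,0,0,0,0,0],
  [-1,0,0,0,0,0,0],
  [-1,0,0,0,0,0,0],
])

```text
clock: 9.7
tcp_pos: [0.4717, 0.1108, 0.1886]
tool_rot: [3.108, 0.455, 0.001]
contact_force: [-1.1, 0.2, 7.0]
opening: -0.0
grip_force: 3.0
```

Call:
drive_tool([
  [-1,0,0,0.05,0,0,0],
  [-1,0,0,0.05,0,0,0],
  [-1,0,0,0.05,0,0,0],
  [-1,0,0,0,0,0,0],
])

```text
clock: 10.1
tcp_pos: [0.4718, 0.1109, 0.1824]
tool_rot: [3.108, 0.455, 0.002]
contact_force: [-3.9, -1.5, 12.5]
opening: 0.003
grip_force: 6.7
```

Call:
drive_tool([
  [-1,0,0,0.02,0,0,0],
  [-1,0,0,0,0,0,0],
  [-1,0,0,0,0,0,0],
])

```text
clock: 10.4
tcp_pos: [0.4719, 0.1109, 0.1823]
tool_rot: [3.108, 0.455, 0.002]
contact_force: [-6.1, -0.5, 18.9]
opening: 0.003
grip_force: 9.2
```

Call:
drive_tool([
  [-1,0,0,-0.15,0,0,0],
  [-1,0,0,-0.2,0,0,0],
  [-1,0,0,-0.5,0,0,0],
  [-1,0,0,-0.8,0,0,0],
  [-1,0,0,-0.8,0,0,0],
])

```text
clock: 10.9
tcp_pos: [0.4705, 0.1107, 0.302]
tool_rot: [-3.108, -0.455, 0.004]
contact_force: [0.9, 0.2, -0.2]
opening: 0.001
grip_force: 0.0
```

Call:
drive_tool([
  [-1,-0.4,0.5,0,0,0,0],
  [-1,-0.5,0.6,0,0,0,0],
  [-1,-0.5,0.6,0,0,0,0],
  [-1,-0.5,0.6,0,0,0,0],
  [-1,0,0,0,0,0,0],
])

```text
clock: 11.4
tcp_pos: [0.4117, -0.0294, 0.3015]
tool_rot: [3.109, 0.447, -0.002]
contact_force: [0.0, 0.3, -0.7]
opening: -0.001
grip_force: 0.0
```

```bash
sed -i 's/c3.png/c4.png/; s/(200,235,315,362)/(150,265,280,450)/' c.py; python3 c.py
```

```text
11.5 [ 0.41309295 -0.02710328  0.3016196 ] [ 0.02065012  0.73028874 -0.06935861]
```

View pics/c4.png

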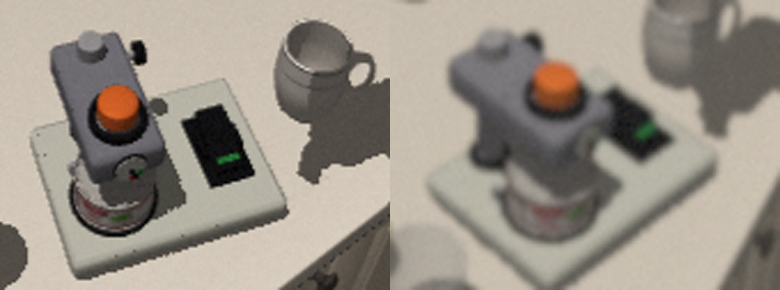

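The button is up again at (118,107), the rocker is on at (228,160), the tin is in place and the mug hasn't moved. I'm handing the job in.

```bash
python3 -c "
from workcell import env
print(env.job_done())"
```

```text
the job is handed in; nothing more can be done
None
```

I switched the press on, held the button at its halfway stop for about 2 s, pressed it fully down to its hard stop, let it come up and handed the job in; the last picture shows the press on and the tin in place, but the label itself and the pointer's exact reading were too small to confirm.

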